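# Trip the pawl of the ratchet work stand and let the firebrick down

## Robot

A 7-joint arm with a two-finger parallel gripper is mounted at the origin on the work surface. World frame = base frame: x ahead of the robot, y to its left, z up, the work surface at z = 0. Lengths are in mm, angles in rad, forces in N, time in s.
With the tool pointing down it reaches from about 400 to 875 mm from the base axis. Payload 4.4 kg.
Tool frame: the origin (TCP) lies midway between the tips of the shut fingers; the grasp point (between the pads) lies 19 mm behind it; z points along the fingers, y is the line along which they close (so a half turn about z gives the same grasp; the last joint's range is limited). The gripper opens to 85 mm and grips with 20 to 120 N. Pads are 22 mm wide; open, the fingers measure 114 mm over their backs; the gripper's body (76 mm by 85 mm) begins 54 mm behind the grasp point. The pads swing forward as they close: fully open they stand 13 mm farther back than shut.
Start: joints at [-1.279, 0.628, 0.038, 1.517, -0.027, 0.996, -0.02], TCP at [227.617, 608.858, 231.313] pointing down, gripper open.
Joint ranges: [-3.06, 3.06], [-0.37, 2.12], [-1.25, 1.32], [0.18, 2.47], [-1.1, 4.24], [0.23, 1.98], [-2.94, 2.94]. Speed limits (rad/s): [2.57, 2.57, 3.14, 3.14, 3.14, 3.14, 3.14].

## Interface

Orientations are given as [roll, pitch, yaw] about the fixed x, y, z axes, in that order (R = Rz(yaw) Ry(pitch) Rx(roll)).
In Python, from cell import telemetry, eyes, ctrl, finder gives the robot as it stands.
- The arm moves only by the tool move_arm, never from a script. Its argument "steps" is a list of rows, each a list of 7 numbers: the turn, a rotation vector about the world's x, y, z in degrees, then the shift along the world's x, y, z in m, then the finger opening in m, from 0 to 0.0854. A call has 1 to 5 rows; each row shifts and turns the commanded pose from where the row before left it; what a row does not reach is not made up. A row lasts 1/10 s, in which the tool goes at most 50 mm and 8.59 degrees, less where a joint would pass 70% of its speed; a pose out of reach is approached as far as the arm can. A call with a gripper value outside its range is refused whole. The fingers move at their own pace and stop on an object; the grip force is fixed at half the most. Time passes only in rows, so rows that do not move let the fingers close. It gives the time, the measured TCP pose, the force, the opening and the grip force at its end, in the units of the state.
- telemetry.read_state(): the state, without advancing time (a new reading comes with each control period).
- eyes.get_image(name): name is "scene" or "top"; returns (picture, depth): 384x512x3 uint8, blue, green, red; 384x512 float32, mm along the optical axis (not along the pixel's ray), 0 where there is no reading.
- eyes.calibration(name): a dict with "fx", "fy", "cx", "cy" (pixels), "position" and "attitude" of the camera in the world. Camera axes: x right, y down, z forward; pixel columns grow to the right and rows downward; lengths in mm; the calibration is good to about 2 mm. A picture is of the moment at which its call begins. calibration takes no time and is no camera call.
- ctrl.finish_job(): hands the job in; it is judged then, once.
Trained networks look in the newest picture that a camera, given by its name, has taken for a name from the list of things; names that differ only in an ending like _2 or _b are one class to them, and where a whole thing is asked for, a point or a joint stands for the part that bears it (a point fixed in the world has none). Each returns a list of dicts, best first, with "confidence" (0 to 1); they miss things now and then, are a little off and sometimes report something else, mostly with a low value. They report only what shows in the picture. A call takes as long as a camera call.
- finder.boxes_of(camera, name): "location" ([x, y, z] in mm, in the coordinates of the camera as it stood for that picture, good to about 4 mm: the middle of the surface that is visible of it).
- finder.cut_out(camera, name): "mask" (384x512 bool, what is visible of it).
- finder.pinpoint(camera, name): "location" ([x, y, z] in mm, in the coordinates of the camera as it stood for that picture, good to about 4 mm: a listed point, or the origin of a listed thing).
The state is a dict: "clock": time; "qpos": joint angles; "qd": joint speeds; "tau": joint torques, N m; "eef_pos": TCP position; "tool_rot": TCP orientation; "force": force on the tool from outside, world axes, zero at the start; "torque": the same for the moment, N m; "width": finger opening in mm; "gripper_force": force on a finger pad.
Only numpy, scipy, OpenCV 4.12 (cv2) and the standard library are available. Lean on these libraries where they do the work, as an engineer would, in place of code of your own. Each camera call takes 0.05 s, during which the arm holds its last target. There are 200 camera calls.

## Task

The firebrick is still up on the ratchet stand: draw the wooden-handled steel prod out from under the riser, regrasp it so that its steel end is free, and with that flick the stand's pawl up and over so that it stays free, keeping the gripper itself off the pawl. Next lay the prod down flat, lengthwise on the terracotta tile, and only then lower the platform gently all the way to the bottom (its rubber-gripped lever is for that), with the brick and the charcoal still in place on it. Leave the jar, the third hand and the dish where they stand.

Things in the scene. Friction and masses are not known exactly. Their poses are not given: they have to be found in the camera images.
- rod_tip (a point): free end of the prod's square steel shank (8 x 8 mm, 110 mm long), on its axis; x points from handle to tip, z up as it lies. It starts level on the bench, the handle and most of the shank under the riser's roof, about the last 40 to 65 mm of shank sticking out. Resting on its handle, its axis is 13 mm above the surface.
- rod_handle (a point): centre (half-way up) of the prod's wooden handle, 100 x 26 x 26 mm, in line with the shank; 160 mm behind rod_tip, 50 mm from butt and from handle front; x points to the tip. Prod 210 mm long, 125 g, centre of mass in the handle, about 25 mm ahead of this point.
- riser: low fixed plywood riser, 240 (x) x 190 (y) mm; origin at the centre of its underside on the bench. Roof 44 to 52 mm above the bench; closed by 12 mm legs at x = +-114 mm and a wall at y = -90 mm, open only at +y (roof edge at y = +95 mm), where the prod sticks out. Jars and a box, up to 124 mm above the bench, are fixed on its rear half (y below -14 mm).
- tile_top (a point): centre of the top of the fixed terracotta tile, 130 (x) x 260 (y) x 8 mm, lying flat and empty on the bench, its top 8 mm above the bench.
- stand: fixed ratchet stand; origin under its post, on the bench; z up, axes as the points on it. Base plate 200 (x) x 200 (y, from -55 to +145) x 12 mm. Post 16 (x) x 30 (y) mm, top 256 mm above the bench, saw teeth 7 mm proud on its -y face, 12 mm apart. The platform is on the +y side, the pawl on the -y side, the lever towards -x.
- pawl_pivot (a point): point on the pawl's level pivot axis (along x), midway between the guard cheeks; rides with the platform. +y towards the post, -y outwards. The tail is a steel bar 8 mm thick, 10 mm wide in this frame's x = 0 plane; at joint pawl = 0 it runs 50 mm up and outwards (-y, +z) at 45 degrees to the centre of a 16 mm diameter, 14 mm wide weight on its end.
- slot_mouth (a point): outer end of the slot between the two guard cheeks, at the pivot's height, 66 mm outwards (-y) of pawl_pivot; rides with it. The cheeks stand either side of the tail, 22 mm apart, from here to 6 mm past the pivot, z -18 to +28 mm; open above, below and at this end: the 8 mm shank goes in here, pointing to +y, under the tail; the handle or a gripper does not fit.
- pawl (a joint): pawl angle, rad: 0 to 0.3 engaged (tail about 45 degrees up), grows as the tail is lifted; 1.1 fully free (tail 18 degrees past upright, towards the post). Upright, at 0.79, it is on balance: let go below 0.74 it falls back, above 0.84 it falls over and stays free. Lifting takes a few N. Engaged, it stops the platform going down.
- carriage (a joint): travel of the platform from where it started, m; goes negative downwards. The start is 60 to 105 mm above the bottom stop. Stiff slide: it stays where it is left even with the pawl free, and takes about 4 to 12 N of push to go down. With the pawl engaged it drops at most 12 mm before a tooth catches.
- handle_top (a point): centre of the top face of the lever's black rubber grip, 48 (x) x 22 (y) x 18 mm; the lever sticks out level towards -x from the platform's carriage and rides with it (84 mm above the bench at the bottom). It may be pressed from above or gripped. The post's axis is 90 mm away towards +x.
- platform_top (a point): centre of the top of the steel platform, 130 (x) x 125 (y) x 8 mm; rides with joint carriage, axes as the stand. On the bottom stop it is 40 mm above the bench; it starts 100 to 145 mm above it.
- brick_center (a point): centre of the pale loose firebrick, 114 x 100 x 64 mm, standing on the platform.
- charcoal_center (a point): centre of the black loose charcoal block, 90 x 60 x 25 mm, lying on the brick.
- jar: bystander: white plastic jar, 50 mm across, 85 mm tall; origin at the centre of its underside.
- third_hand: bystander: third-hand clip on a dark round steel foot 72 mm across, 82 mm tall in all; origin at the centre of its underside.
- dish: bystander: small white ceramic dish, 68 mm across, 30 mm tall; origin at the centre of its underside.

How it is judged:
By the outcome, as a careful person would: the job done as asked, in the order asked, and still so for the second after the job is handed in, with the robot touching nothing.
It also fails if it takes over 72 s, if anything falls off the work surface, if the arm or the gripper's body presses on something with over 40 N, if the wrist force passes 120 N, or if a joint passes its speed limit or range.

## Working session

There is one attempt and no reset: what is moved stays moved. The work goes in short steps, Python scripts to look and compute and a tool call to move; the robot and the scene stay as the last step left them, time stands still between calls to the robot, and variables do not carry over. Pictures are saved under pics/ and viewed, at most 10 in all, crops included, and the job is handed in when it is done.

Besides the shell and the picture viewer there is one more tool, called by a JSON object that holds its "name" and its "arguments", one argument or row to a line. move_arm: Moves the arm, as the interface text tells. Its arguments: {"type":"object","properties":{"steps":{"type":"array"}},"required":["steps"]}

```bash
ls; mkdir -p pics; cat > h.py <<'E'
import numpy as np,cv2
from scipy.spatial.transform import Rotation as R
from cell import telemetry,eyes,ctrl,finder
def cam(n):
    c=eyes.calibration(n); a=np.array(c["attitude"]); 
    if a.shape==(3,3): M=a
    elif a.size==3: M=R.from_euler('xyz',a).as_matrix()
    else: M=None
    return c,M,np.array(c["position"])
def w(n,p):
    c,M,t=cam(n); return M@np.array(p)+t
def pp(n,name,k=1):
    return [(np.round(w(n,d["location"]),1),round(d["confidence"],2)) for d in finder.pinpoint(n,name)[:k]]
def pix(n,depth,u,v):
    c,M,t=cam(n); z=depth[v,u]; return M@np.array([(u-c["cx"])*z/c["fx"],(v-c["cy"])*z/c["fy"],z])+t
E
python3 - <<'E'
from h import *
for n in("scene","top"):
    im,d=eyes.get_image(n); cv2.imwrite(f"pics/{n}0.png",cv2.resize(im,(768,576)));np.save(f"{n}0.npy",d)
    print(n,eyes.calibration(n))
    for k in "rod_tip rod_handle riser tile_top stand pawl_pivot slot_mouth handle_top platform_top brick_center charcoal_center jar third_hand dish".split():
        print(k,pp(n,k,2))
print(telemetry.read_state())
E
```

```text
pics
scene {'fx': 453.32401211375924, 'fy': 453.32401211375924, 'cx': 248.35819159800633, 'cy': 198.9580169829146, 'position': array([1346.59177913,  -68.70463311,  818.82383199]), 'attitude': array([-2.30733374, -0.00413605,  1.49441161])}
rod_tip [(array([ 584.4, -191.5,   11.8]), 0.42)]
rod_handle []
riser [(array([ 612.6, -340. ,    2.9]), 0.84)]
tile_top [(array([447. , -60.4,   9.2]), 0.81), (array([504.3, 226.6, 147. ]), 0.62)]
stand [(array([591.3, 209.6,  -2.8]), 0.83)]
pawl_pivot [(array([571.1, 188.1, 142.8]), 0.96), (array([607.6, 290.3, 133.2]), 0.42)]
slot_mouth [(array([562.2, 121.9, 139.8]), 0.85)]
handle_top [(array([503.9, 228.3, 149.3]), 0.71)]
platform_top []
brick_center [(array([609.6, 292.9, 134.9]), 0.93)]
charcoal_center [(array([606.3, 293.4, 176.1]), 0.78), (array([508.1, 227. , 149.7]), 0.21)]
jar [(array([ 7.142e+02, -1.667e+02, -5.000e-01]), 0.71)]
third_hand [(array([635.2,  24.6,  -1.3]), 0.8), (array([605. , 289.8, 177.4]), 0.69)]
dish []
top {'fx': 389.48187567533546, 'fy': 389.48187567533546, 'cx': 252.1029982667869, 'cy': 198.55583328431905, 'posit
[... 733 characters left out ...]
,  -0.6]), 0.8)]
{'clock': 1.5, 'qpos': array([-1.27879472,  0.62837447,  0.03849468,  1.51738132, -0.02699278,
        0.99630786, -0.01997821]), 'qd': array([ 0.00140237,  0.00087668,  0.00110579, -0.00094122, -0.00082961,
       -0.00034926,  0.00012117]), 'tau': array([ 8.48057989e-04, -5.63274300e+01,  1.22589972e+00, -1.93779409e+01,
        1.09506867e-02,  1.63879882e-03, -4.57725804e-06]), 'eef_pos': array([227.62180535, 608.86738036, 231.33587412]), 'tool_rot': array([ 3.14154627e+00, -3.57642209e-05,  2.78379649e+00]), 'force': array([ 0.41550545, -0.12228783, -0.59814242]), 'torque': array([ 0.0393861 ,  0.00751946, -0.02707335]), 'gripper_force': 0.0, 'width': 85.45937576255116}
```

View pics/scene0.png

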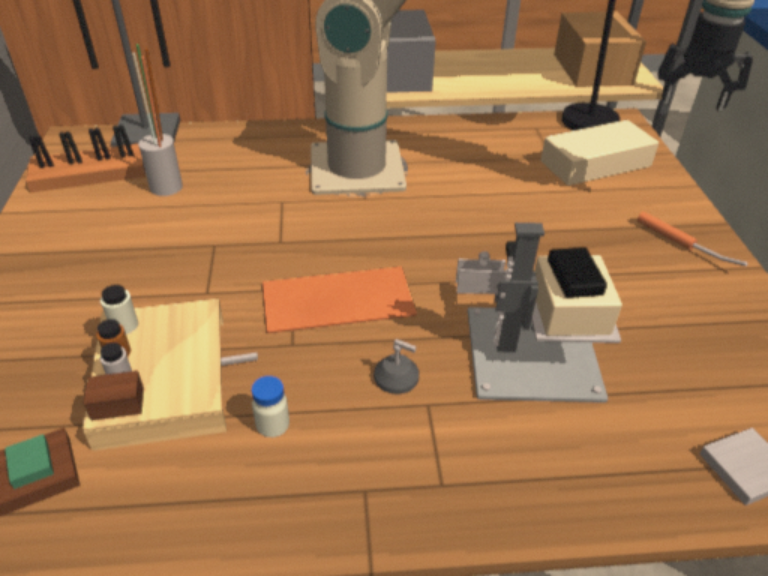

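View pics/top0.png

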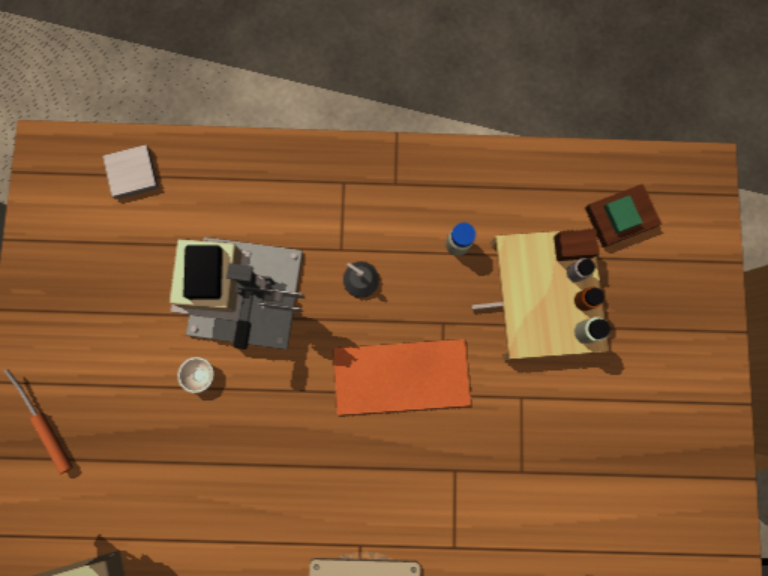

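The scene view shows the prod shank poking out of the riser at about (222–257, 358). The tile is at (338, 298) and the lift with its pawl and guard is around (500, 280), both in 768-px coordinates. The top view agrees: shank (473–503, 307), lever grip (241, 335), dish (196, 375).

Next I'll measure directions.

```bash
cat >> h.py <<'E'
def cloud(n,d,m):
    c,M,t=cam(n); v,u=np.nonzero(m&(d>0)); z=d[v,u]
    return (M@np.stack([(u-c["cx"])*z/c["fx"],(v-c["cy"])*z/c["fy"],z])).T+t
def rect(P):
    r=cv2.minAreaRect(P[:,:2].astype(np.float32)); return [np.round(x,1) for x in r]
E
python3 - <<'E'
from h import *
for n in("top","scene"):
    im,d=eyes.get_image(n)
    for k in "rod_tip tile_top brick_center charcoal_center riser handle_top slot_mouth".split():
        r=finder.cut_out(n,k)
        if not r: print(n,k,None);continue
        m=cv2.erode(r[0]["mask"].astype(np.uint8),np.ones((2,2)))>0 if k!="rod_tip" else r[0]["mask"]
        P=cloud(n,d,m)
        if k in("tile_top","rod_tip"): pass
        else:
            z=np.percentile(P[:,2],90); 
            if k in("brick_center","charcoal_center","handle_top"):P=P[P[:,2]>z-8]
            if k=="riser":P=P[abs(P[:,2]-52)<6]
        print(n,k,round(r[0]["confidence"],2),len(P),np.median(P,0).round(1),rect(P))
        if k=="rod_tip":
            l=cv2.fitLine(P[:,:2].astype(np.float32),cv2.DIST_HUBER,0,.01,.01).ravel();print(l.round(3),np.percentile(P,[1,99],axis=0).round(1))
    for k in("pawl_pivot","slot_mouth","handle_top","rod_tip"):print(k,pp(n,k))
E
```

```text
top rod_tip 0.61 67 [ 587.9 -228.9   17.9] [array([ 589.6, -228.1]), array([11.1, 57.7]), np.float64(8.2)]
[ 1.59000e-01 -9.87000e-01  5.87994e+02 -2.28333e+02] [[ 581.6 -255.3    1.1]
 [ 597.  -200.1   23.7]]
top tile_top 0.85 3930 [442.  -63.4   9.6] [array([442.6, -63.5]), array([133.1, 262.4]), np.float64(5.4)]
top brick_center 0.84 539 [587.5 279.5 169.2] [array([605.1, 279.8]), array([115.2, 110.2]), np.float64(88.1)]
top charcoal_center 0.68 744 [605.1 282.4 194.2] [array([605.8, 283.3]), array([87.2, 54.6]), np.float64(2.8)]
top riser 0.63 3950 [ 596.5 -322.3   54. ] [array([ 609.6, -343.6]), array([236.5, 191.1]), np.float64(6.0)]
top handle_top 0.94 115 [572.2 167.9 169.7] [array([576.1, 174. ]), array([110.1,  41.5]), np.float64(65.6)]
top slot_mouth 0.94 798 [555.5 218.2 145.3] [array([556.8, 235.5]), array([153.8, 197. ]), np.float64(40.5)]
pawl_pivot [(array([572.5, 188.7, 142. ]), 0.93)]
slot_mouth [(array([565.3, 123.6, 138.1]), 0.77)]
handle_top [(array([508.4, 228. , 148.5]), 0.65)]
rod_tip [(array([605. , 290. , 181.4]), 0.73)]
scene rod_tip None
scene tile_top 0.81 3185 [452.9 -60.2   8.5] [array([445.5, -57.7]), array([132.7, 257.9]), np.float64(5.1)]
scene brick_center 0.57 645 [647.7 274.6 167.6] [array([611.6, 293.3]), array([ 99. , 109.8]), np.float64(86.6)]
scene charcoal_center 0.85 719 [614.8 286.  192.9] [array([610.4, 287.1]), array([88.1, 58.4]), np.float64(0.7)]
scene riser 0.61 4602 [ 625.  -313.2   52.9] [array([ 612.8, -339.1]), array([242.6, 187.3]), np.float64(6.1)]
scene handle_top 0.57 394 [579.4 167.2 163.8] [array([580.5, 180.9]), array([117.5,  51.5]), np.float64(75.9)]
scene slot_mouth 0.92 1671 [604.6 194.8 140.9] [array([537.2, 213.9]), array([355.6, 200.3]), np.float64(20.7)]
pawl_pivot [(array([572.4, 188.7, 142.6]), 0.73)]
slot_mouth [(array([560.5, 122.9, 142.7]), 0.9)]
handle_top [(array([503.6, 228.6, 150.9]), 0.56)]
rod_tip [(array([ 584.4, -195.1,   13. ]), 0.5)]
```

{"name": "move_arm", "arguments": {
  "steps": [
    [0,0,0,0,-0.02,0.04,0.085],
    [0,0,0,0.018,-0.04,0.03,0.085],
    [0,0,-6,0.018,-0.04,0,0.085],
    [0,0,-7,0.018,-0.04,0,0.085],
    [0,0,-7,0.018,-0.04,0,0.085]
  ]
}}

```text
clock: 3.2
eef_pos: [299.2, 429.7, 300.0]
tool_rot: [3.14, -0.0, 2.43]
force: [1.3, 0.5, -0.6]
width: 85.3
gripper_force: 0.0
```

{"name": "move_arm", "arguments": {
  "steps": [
    [0,0,-7,0.018,-0.04,0,0.085],
    [0,0,-7,0.018,-0.04,0,0.085],
    [0,0,-7,0.018,-0.04,0,0.085],
    [0,0,-7,0.018,-0.04,0,0.085],
    [0,0,-7,0.018,-0.04,0,0.085]
  ]
}}

```text
clock: 3.7
eef_pos: [389.1, 229.7, 299.9]
tool_rot: [3.141, -0.001, 1.819]
force: [1.2, -0.1, 0.7]
width: 85.0
gripper_force: 0.0
```

{"name": "move_arm", "arguments": {
  "steps": [
    [0,0,-7,0.018,-0.04,0,0.085],
    [0,0,0,0.018,-0.04,0,0.085],
    [0,0,0,0.018,-0.04,0,0.085],
    [0,0,0,0.018,-0.04,0,0.085],
    [0,0,0,0.018,-0.04,0,0.085]
  ]
}}

```text
clock: 4.2
eef_pos: [479.1, 29.7, 299.9]
tool_rot: [3.141, -0.0, 1.702]
force: [0.4, -0.0, 0.2]
width: 84.8
gripper_force: 0.0
```

{"name": "move_arm", "arguments": {
  "steps": [
    [0,0,0,0.018,-0.04,0,0.085],
    [0,0,0,0.018,-0.04,-0.02,0.085],
    [0,0,0,0.018,-0.04,-0.02,0.085],
    [0,0,0,0.018,-0.04,-0.02,0.085],
    [0,0,0,0.018,-0.04,-0.02,0.085]
  ]
}}

```text
clock: 4.7
eef_pos: [569.3, -170.3, 218.8]
tool_rot: [3.141, -0.0, 1.702]
force: [0.5, 0.1, 0.5]
width: 85.0
gripper_force: 0.0
```

{"name": "move_arm", "arguments": {
  "steps": [
    [0,0,0,0.009,-0.023,-0.04,0.05],
    [0,0,0,0.009,-0.022,-0.04,0.05],
    [0,0,0,0,0,-0.04,0.05],
    [0,0,0,0,0,-0.04,0.05],
    [0,0,0,0,0,-0.03,0.05]
  ]
}}

```text
clock: 5.2
eef_pos: [585.6, -213.4, 26.9]
tool_rot: [-3.14, -0.001, 1.701]
force: [0.1, 1.1, 0.2]
width: 50.3
gripper_force: 0.0
```

{"name": "move_arm", "arguments": {
  "steps": [
    [0,0,0,0,0,-0.014,0.05],
    [0,0,0,0,0,-0.01,0.05],
    [0,0,0,0,0,0,0.05]
  ]
}}

```text
clock: 5.5
eef_pos: [586.6, -213.7, 5.2]
tool_rot: [-3.141, -0.0, 1.702]
force: [0.2, 1.0, 0.9]
width: 49.9
gripper_force: 0.0
```

```bash
python3 - <<'E'
from h import *
a=[]
for n in("scene","top"):
    im,d=eyes.get_image(n); a.append(im); print(pp(n,"rod_tip"))
s=cv2.resize(a[0][180:320,80:260],None,fx=2.2,fy=2.2); t=cv2.resize(a[1][130:270,280:430],None,fx=2.2,fy=2.2)
cv2.imwrite("pics/g1.png",np.hstack([s,t]));print(s.shape,t.shape)
E
```

```text
[]
[]
(308, 396, 3) (308, 330, 3)
```

View pics/g1.png

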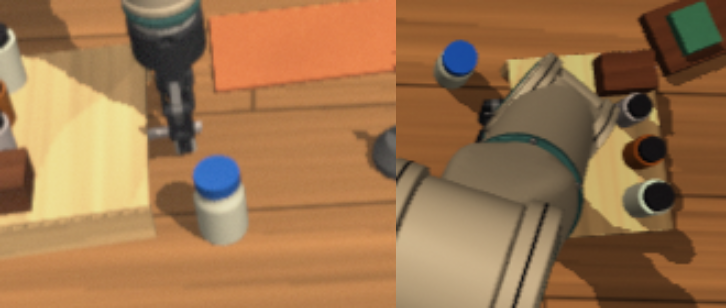

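The fingers straddle the shank (crop left, about 175,130), so I'll close on it.

{"name": "move_arm", "arguments": {
  "steps": [
    [0,0,0,0,0,0,0],
    [0,0,0,0,0,0,0],
    [0,0,0,0,0,0,0],
    [0,0,0,0,0,0,0],
    [0,0,0,0,0,0,0]
  ]
}}

```text
clock: 6.2
eef_pos: [586.8, -213.7, 5.7]
tool_rot: [3.141, 0.0, 1.702]
force: [0.8, 1.0, 1.2]
width: 5.7
gripper_force: 59.7
```

{"name": "move_arm", "arguments": {
  "steps": [
    [0,0,0,-0.001,0.01,0,0],
    [0,0,0,-0.0025,0.02,0,0],
    [0,0,0,-0.0025,0.02,0,0],
    [0,0,0,-0.0025,0.02,0,0],
    [0,0,0,-0.0025,0.02,0,0]
  ]
}}

```text
clock: 6.7
eef_pos: [575.4, -122.8, 5.6]
tool_rot: [3.141, 0.0, 1.702]
force: [0.3, -0.5, 0.7]
width: 5.8
gripper_force: 59.6
```

{"name": "move_arm", "arguments": {
  "steps": [
    [0,0,0,-0.0025,0.02,0,0],
    [0,0,0,-0.0025,0.02,0,0],
    [0,0,0,-0.0025,0.02,0,0],
    [0,0,0,-0.0025,0.02,0,0],
    [0,0,0,-0.0025,0.02,0,0]
  ]
}}

```text
clock: 7.2
eef_pos: [562.7, -22.8, 5.6]
tool_rot: [3.141, 0.0, 1.702]
force: [1.3, -0.9, 0.8]
width: 6.0
gripper_force: 59.7
```

{"name": "move_arm", "arguments": {
  "steps": [
    [0,0,0,0,0,0,0],
    [0,0,0,0,0,0,0.03],
    [0,0,0,0,0,0,0.05],
    [0,0,0,0,0,0,0.05]
  ]
}}

```text
clock: 7.6
eef_pos: [563.1, -25.4, 5.5]
tool_rot: [-3.142, 0.001, 1.7]
force: [-0.9, -0.8, 1.1]
width: 48.6
gripper_force: 0.0
```

{"name": "move_arm", "arguments": {
  "steps": [
    [0,0,0,0,0,0.03,0.05],
    [0,0,0,0,0,0.04,0.05],
    [0,0,0,-0.04,0,0.03,0.05],
    [0,0,0,-0.05,0,0,0.05],
    [0,0,0,-0.05,0,0,0.05]
  ]
}}

```text
clock: 8.1
eef_pos: [422.3, -24.7, 106.5]
tool_rot: [3.139, 0.001, 1.701]
force: [-0.1, 0.1, -0.6]
width: 50.2
gripper_force: 0.0
```

```bash
python3 - <<'E'
from h import *
for n in("scene","top"):
    im,d=eyes.get_image(n); print(n,pp(n,"rod_tip"),pp(n,"rod_handle"))
    r=finder.cut_out(n,"rod_handle")
    if r:
        P=cloud(n,d,r[0]["mask"]); print(r[0]["confidence"],rect(P),rect(P[P[:,2]>20]) if (P[:,2]>20).sum()>5 else 0)
    cv2.imwrite(f"pics/{n}2.png",im)
E
```

```text
scene [(array([558.6,  -1.9,  13. ]), 0.62)] [(array([ 584. , -156.3,   14.7]), 0.7)]
0.88 [array([ 570.6, -106.4]), array([ 35.9, 205. ]), np.float64(12.5)] [array([ 579.5, -129.8]), array([ 27.6, 153.5]), np.float64(7.1)]
top [] [(array([ 578.1, -161.1,   14.6]), 0.57)]
0.93 [array([ 576. , -108.8]), array([ 28. , 213.3]), np.float64(5.9)] [array([ 573.1, -106.8]), array([ 26.6, 207.7]), np.float64(8.6)]
```

View pics/scene2.png

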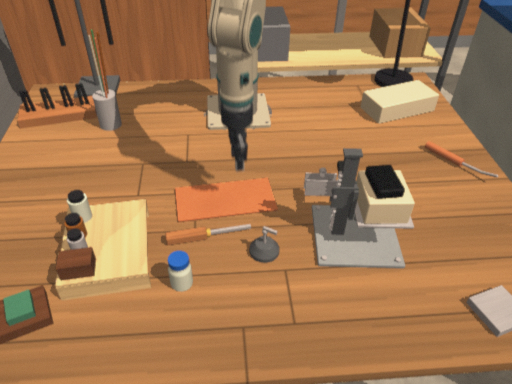

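The prod lies clear on the bench, with its handle at about (185,237) and tip at about (250,227). I'll grasp the handle near its centre of mass.

{"name": "move_arm", "arguments": {
  "steps": [
    [0,0,0,0.039,-0.03,0,0.065],
    [0,0,0,0.039,-0.03,0,0.065],
    [0,0,0,0.039,-0.03,0,0.065],
    [0,0,0,0.039,-0.03,-0.01,0.065],
    [0,0,0,0,0,-0.03,0.065]
  ]
}}

```text
clock: 9.0
eef_pos: [588.5, -151.2, 67.9]
tool_rot: [3.128, 0.01, 1.699]
force: [-1.0, -0.3, -0.7]
width: 64.9
gripper_force: 0.0
```

{"name": "move_arm", "arguments": {
  "steps": [
    [0,0,0,0,0,-0.03,0.065],
    [0,0,0,0,0,-0.022,0.065],
    [0,0,0,0,0,-0.011,0.065],
    [0,0,0,0,0,0,0.065],
    [0,0,0,0,0,0,0.0]
  ]
}}

```text
clock: 9.5
eef_pos: [579.7, -144.0, 3.1]
tool_rot: [3.141, 0.001, 1.702]
force: [-0.3, -0.4, 0.6]
width: 52.2
gripper_force: 0.0
```

{"name": "move_arm", "arguments": {
  "steps": [
    [0,0,0,0,0,0,0],
    [0,0,0,0,0,0,0],
    [0,0,0,0,0,0,0],
    [0,0,0,0,0,0.01,0],
    [0,0,0,0,0,0.03,0]
  ]
}}

```text
clock: 10.0
eef_pos: [576.6, -142.8, 41.3]
tool_rot: [-3.137, -0.002, 1.702]
force: [0.2, 0.4, -1.5]
width: 24.4
gripper_force: 59.1
```

{"name": "move_arm", "arguments": {
  "steps": [
    [0,0,0,0,0,0.04,0],
    [0,0,0,0,0,0.04,0],
    [0,0,-4,-0.01,0.0,0.014,0],
    [0,0,-4,-0.01,0.02,0,0],
    [0,0,-4,-0.01,0.02,0,0]
  ]
}}

```text
clock: 10.5
eef_pos: [548.7, -103.7, 138.0]
tool_rot: [3.14, -0.0, 1.488]
force: [0.2, 0.8, -0.8]
width: 24.9
gripper_force: 59.2
```

{"name": "move_arm", "arguments": {
  "steps": [
    [0,0,-4,-0.01,0.02,0,0],
    [0,0,0,0,0.02,0,0],
    [0,0,0,0,0,0,0],
    [0,0,0,0,0,0,0]
  ]
}}

```text
clock: 10.9
eef_pos: [539.0, -63.5, 137.1]
tool_rot: [3.141, 0.0, 1.424]
force: [0.3, -0.5, -0.8]
width: 24.6
gripper_force: 59.2
```

```bash
cat > look.py <<'E'
from h import *
import sys
s={k:[] for k in("rod_tip","pawl_pivot","slot_mouth","rod_handle","handle_top","stand")}
for n in("scene","top"):
  for i in range(2):
    im,d=eyes.get_image(n); cv2.imwrite(f"pics/{n}_{sys.argv[1]}_raw.png",im); np.save(f"{n}_d.npy",d)
    for k in s:
        r=pp(n,k)
        if r:s[k].append(r[0][0]); print(n,k,r[0])
st=telemetry.read_state();print(st["clock"],st["eef_pos"],st["tool_rot"],st["force"])
E
python3 look.py a; python3 - <<'E'
import cv2,numpy as np
a=cv2.imread("pics/scene_a_raw.png");b=cv2.imread("pics/top_a_raw.png")
cv2.imwrite("pics/c3.png",np.hstack([cv2.resize(a[130:290,230:430],(400,320)),cv2.resize(b[140:280,90:265],(400,320))]))
E
```

```text
scene rod_tip (array([558.2,  80.3, 148.2]), 0.84)
scene pawl_pivot (array([571.7, 188.1, 143.8]), 0.61)
scene slot_mouth (array([562.1, 121.3, 138.8]), 0.61)
scene rod_handle (array([538.3, -75.9, 148.4]), 0.98)
scene handle_top (array([505.4, 225.4, 145.1]), 0.57)
scene stand (array([594.8, 209.6,  -7.5]), 0.94)
scene rod_tip (array([561.1,  80. , 143.7]), 0.93)
scene pawl_pivot (array([572. , 188.7, 141.4]), 0.67)
scene slot_mouth (array([562.8, 122.1, 139.4]), 0.84)
scene rod_handle (array([538.6, -76.5, 144.8]), 0.57)
scene handle_top (array([505.6, 227.8, 149.7]), 0.81)
top rod_tip (array([558.8,  83.3, 146.8]), 0.41)
top pawl_pivot (array([574.7, 186.1, 141. ]), 0.59)
top slot_mouth (array([559.3, 123.7, 138.6]), 0.78)
top handle_top (array([509.3, 226.2, 150.7]), 0.78)
top stand (array([593.2, 210.2,  -1.2]), 0.65)
top rod_tip (array([561.9,  81.8, 146.9]), 0.42)
top pawl_pivot (array([572.1, 189.6, 141.1]), 0.78)
top slot_mouth (array([563.4, 119. , 140.5]), 0.6)
top handle_top (array([508. , 225. , 149.6]), 0.77)
top stand (array([594.5, 210.5,   4.6]), 0.67)
12.3 [538.87583889 -63.64281243 136.57557174] [-3.14156608e+00 -1.72335408e-05  1.42246641e+00] [-0.39384201 -0.58086326 -0.59910104]
```

View pics/c3.png

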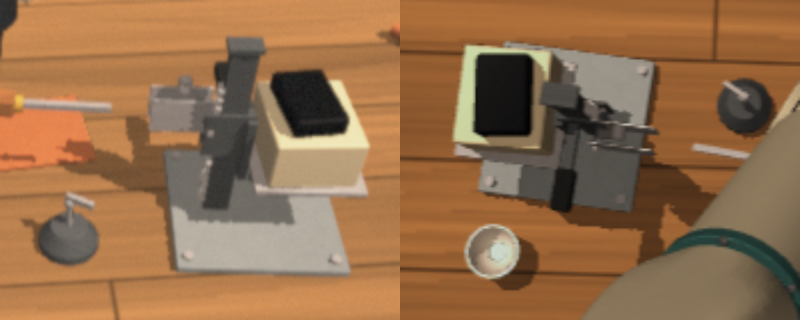

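The shank points at the slot mouth at about pawl height. Before inserting it, I'll check the lateral alignment from depth.

```bash
python3 - <<'E'
from h import *
u=np.array([.151,.9885]);nn=np.array([.9885,-.151])
for n in("top","scene"):
    d=np.load(f"{n}_d.npy"); P=cloud(n,d,d>0); q=P[:,:2]-[572.3,187.8]; L=np.c_[q@nn,q@u,P[:,2]-141.5]
    S=L[(L[:,1]<-88)&(L[:,1]>-125)&(abs(L[:,0])<25)&(abs(L[:,2])<20)]
    print(n,"shank",len(S),np.median(S,0).round(1),S[:,0].min().round(1),S[:,0].max().round(1), S[:,1].max().round(1),np.polyfit(S[:,1],S[:,0],1).round(3))
    C=L[(L[:,1]<-40)&(L[:,1]>-75)&(abs(L[:,0])<35)&(L[:,2]>-15)&(L[:,2]<60)]
    C=C[np.argsort(C[:,0])]
    print(n,"cheeks/tail",len(C))
    for r in C[::max(1,len(C)//45)].round(0).astype(int): print(tuple(r.tolist()),end=" ")
    print()
E
```

```text
top shank 18 [   3.8 -118.6   10.1] 0.5 8.6 -111.2 [-0.062 -3.342]
top cheeks/tail 68
(-13, -48, 7) (-13, -41, 19) (-13, -44, 1) (-13, -44, 20) (-13, -40, -7) (-13, -50, -15) (-13, -47, 23) (-13, -53, -11) (-13, -50, 27) (-13, -50, 6) (-12, -56, -8) (-12, -56, 13) (-12, -53, 29) (-12, -53, 7) (-12, -40, 30) (-12, -59, -5) (-12, -59, 16) (-12, -65, 24) (-12, -62, -2) (-12, -62, 19) (-12, -65, 1) (-12, -55, 27) (-12, -68, 3) (-12, -42, 28) (-11, -68, 23) (-11, -45, 31) (-11, -61, 32) (-11, -58, 27) (-11, -48, 32) (-11, -63, 30) (-10, -50, 30) (-10, -65, 29) (-9, -52, 26) (12, -40, 9) (12, -44, -4) (12, -47, -2) (12, -40, -10) (12, -50, 2) (12, -52, 22) (12, -46, 14) (12, -42, 27) (12, -43, 10) (13, -55, 22) (13, -49, 15) (13, -52, 1) (13, -58, 9) (13, -65, -1) (13, -61, 29) (13, -59, -9) (13, -55, 4) (13, -62, -5) (13, -58, 24) (13, -56, -14) (13, -45, 26) (13, -48, 30) (13, -64, 14) (13, -61, 10) (13, -63, 28) (13, -50, 30) (14, -53, 31) (14, -66, 27) (14, -66, 10) (14, -67, -8) (14, -43, 31) (14, -55, 29) (15, -61, 33) (15, -58, 28) (16, -63, 27) 
scene shank 35 [   6.4 -116.7    7.5] -0.3 10.8 -109.5 [ 0.04  10.422]
scene cheeks/tail 257
(-16, -41, 12) (-14, -65, -4) (-13, -62, 12) (-13, -51, 19) (-13, -65, 24) (-12, -53, 14) (-12, -44, 14) (-12, -41, 12) (-12, -64, 11) (-11, -47, 27) (-11, -57, 11) (-11, -60, 14) (-11, -63, 23) (-10, -49, 21) (-10, -45, 28) (-10, -45, 25) (-9, -52, 25) (-9, -61, 25) (10, -46, 27) (12, -61, 24) (12, -42, 14) (12, -44, -13) (12, -43, 23) (12, -63, -11) (13, -47, 17) (13, -50, 2) (13, -50, -4) (13, -52, 20) (13, -45, 15) (13, -45, -9) (13, -41, 0) (14, -49, 12) (14, -61, -1) (14, -60, 11) (14, -42, -15) (14, -55, 0) (14, -56, -13) (14, -41, 4) (14, -44, -15) (14, -44, 7) (15, -64, 6) (15, -59, -6) (15, -63, -3) (15, -61, 18) (15, -47, 13) (15, -63, 15) (15, -54, 13) (16, -54, 19) (16, -54, -2) (16, -49, -13) (16, -61, -8) (18, -59, 23)
```

{"name": "move_arm", "arguments": {
  "steps": [
    [0,0,0,-0.004,0.0005,-0.002,0],
    [0,0,0,0.0015,0.01,0,0],
    [0,0,0,0.0015,0.01,0,0],
    [0,0,0,0.0015,0.01,0,0],
    [0,0,0,0,0,0,0]
  ]
}}

```text
clock: 12.8
eef_pos: [539.8, -30.2, 134.4]
tool_rot: [-3.141, -0.001, 1.426]
force: [1.4, -0.2, -0.5]
width: 25.1
gripper_force: 59.1
```

{"name": "move_arm", "arguments": {
  "steps": [
    [0,0,0,0.0015,0.01,0,0],
    [0,0,0,0.0015,0.01,0,0],
    [0,0,0,0.0015,0.01,0,0],
    [0,0,0,0.0015,0.01,0,0],
    [0,0,0,0,0,0,0]
  ]
}}

```text
clock: 13.3
eef_pos: [545.7, 9.3, 134.4]
tool_rot: [-3.141, -0.001, 1.425]
force: [0.2, 0.3, -0.0]
width: 24.5
gripper_force: 59.1
```

```bash
python3 look.py b | grep -v handle; python3 - <<'E'
from h import *
u=np.array([.151,.9885]);nn=np.array([.9885,-.151])
d=np.load("top_d.npy"); P=cloud("top",d,d>0); q=P[:,:2]-[572.3,187.8]; L=np.c_[q@nn,q@u,P[:,2]-141.5]
S=L[(L[:,1]<-20)&(L[:,1]>-85)&(abs(L[:,0])<9)&(L[:,2]>-20)&(L[:,2]<80)]
print(S[np.argsort(S[:,1])].round(0).astype(int).tolist())
E
```

```text
scene slot_mouth (array([561.6, 122.5, 143.7]), 0.62)
scene stand (array([595.5, 208.8,  -3.4]), 0.58)
scene rod_tip (array([504. , 225.3, 146.6]), 0.43)
scene pawl_pivot (array([573.7, 190. , 145.2]), 0.69)
scene slot_mouth (array([562.9, 122.8, 141.3]), 0.66)
scene stand (array([593.2, 210. ,  -3.8]), 0.7)
top rod_tip (array([569. , 151.2, 146.1]), 0.57)
top pawl_pivot (array([571.6, 189.4, 142.4]), 0.58)
top slot_mouth (array([563.3, 124.2, 140. ]), 0.89)
top stand (array([597.2, 210.8,   1. ]), 0.7)
top rod_tip (array([565.8, 151.6, 146.5]), 0.58)
top pawl_pivot (array([574.1, 188.1, 141.6]), 0.89)
top slot_mouth (array([566.7, 122.2, 137.2]), 0.77)
top stand (array([508.6, 227.4, 149.6]), 0.42)
14.7 [545.39589245   6.86912194 134.56951328] [-3.14158343e+00 -2.30217644e-05  1.42245730e+00] [ 0.09553708 -1.11232203 -1.65653721]
[[4, -70, 6], [1, -69, 8], [4, -68, 9], [-2, -67, 8], [1, -66, 7], [3, -65, 8], [-2, -64, 6], [0, -64, 10], [3, -63, 8], [-3, -61, 8], [0, -61, 6], [3, -60, 6], [-3, -59, 10], [0, -58, 5], [2, -58, 8], [-3, -56, 6], [-1, -56, 6], [2, -55, 6], [4, -55, 8], [-4, -53, 2], [-1, -53, 4], [1, -52, 6], [4, -52, 7], [0, -51, 11], [-2, -50, 7], [3, -49, 6], [-2, -48, 8], [0, -47, 7], [3, -47, 5], [-3, -46, 9], [0, -45, 8], [2, -44, 6], [-4, -43, 10], [-1, -43, 11], [5, -41, 6], [-2, -38, 47], [-4, -38, 43], [1, -37, 46], [3, -37, 48], [5, -37, 48], [-5, -37, 50], [-2, -36, 47], [2, -35, 50], [-7, -35, 39], [0, -35, 47], [5, -35, 49], [-6, -34, 51], [7, -34, 50], [-3, -33, 48], [-1, -33, 50], [2, -32, 49], [4, -32, 49], [-6, -32, 33], [-6, -32, 50], [-4, -31, 50], [7, -31, 45], [-1, -31, 50], [1, -30, 49], [4, -30, 50], [-7, -30, 52], [6, -29, 52], [-4, -29, 51], [-2, -29, 51], [1, -28, 51], [3, -27, 50], [6, -27, 51], [-7, -26, 46], [-4, -26, 47], [-2, -26, 49], [0, -25, 49], [3, -25, 49], [6, -24, 48], [-5, -24, 48], [-7, -23, 44], [-2, -22, 44]]
```

{"name": "move_arm", "arguments": {
  "steps": [
    [0,0,0,0.0012,0.008,0,0],
    [0,0,0,0.0012,0.008,0,0],
    [0,0,0,0,0,0.006,0],
    [0,0,0,0,0,0.006,0],
    [0,0,0,0,0,0,0]
  ]
}}

```text
clock: 15.2
eef_pos: [548.6, 22.6, 147.7]
tool_rot: [3.139, -0.0, 1.422]
force: [0.3, 0.5, -0.8]
width: 24.6
gripper_force: 59.1
```

{"name": "move_arm", "arguments": {
  "steps": [
    [0,0,0,0.0004,0.0025,0.004,0],
    [0,0,0,0.0004,0.0025,0.004,0],
    [0,0,0,0.0005,0.0035,0.002,0],
    [0,0,0,0.0005,0.0035,0.002,0],
    [0,0,0,0,0,0,0]
  ]
}}

```text
clock: 15.7
eef_pos: [549.9, 35.8, 158.8]
tool_rot: [3.141, -0.001, 1.424]
force: [1.1, -0.5, -0.9]
width: 24.6
gripper_force: 59.1
```

```bash
cat > pawl.py <<'E'
from h import *
u=np.array([.151,.9885]);nn=np.array([.9885,-.151])
for n in("top","scene"):
    im,d=eyes.get_image(n); cv2.imwrite(f"pics/{n}_p_raw.png",im)
    P=cloud(n,d,d>0); q=P[:,:2]-[572.3,187.8]; L=np.c_[q@nn,q@u,P[:,2]-141.5]
    S=L[(L[:,1]<30)&(L[:,1]>-85)&(abs(L[:,0])<8)&(L[:,2]>0)&(L[:,2]<80)]
    print(n,S[np.argsort(S[:,1])][::2].round(0).astype(int).tolist())
s=telemetry.read_state();print(s["clock"],s["eef_pos"],s["force"])
E
python3 pawl.py
```

```text
top [[4, -29, 31], [1, -27, 30], [1, -25, 31], [0, -23, 35], [3, -22, 30], [-1, -20, 32], [-1, -19, 53], [-1, -17, 32], [6, -17, 55], [-5, -17, 56], [2, -17, 31], [0, -16, 56], [3, -16, 56], [-2, -15, 33], [-5, -15, 57], [0, -14, 58], [4, -13, 60], [3, -13, 54], [-1, -12, 59], [2, -11, 59], [-6, -10, 59], [-4, -10, 57], [1, -9, 59], [4, -8, 59], [-7, -8, 59], [-4, -7, 0], [-1, -6, 55], [-8, -6, 46], [3, -5, 56], [-7, -5, 55], [-2, -4, 54], [-8, -3, 4], [4, -2, 52], [8, 9, 14], [8, 12, 8], [8, 15, 6], [8, 19, 16], [8, 21, 31], [1, 22, 5], [-7, 23, 5], [7, 24, 16], [-4, 24, 3], [1, 25, 3], [3, 26, 2], [7, 27, 16], [8, 28, 24], [0, 28, 2], [6, 29, 2], [7, 30, 26]]
scene [[6, -84, 32], [-1, -84, 30], [2, -84, 24], [0, -82, 31], [-6, -82, 29], [4, -80, 31], [-4, -80, 30], [4, -79, 25], [-5, -77, 30], [-4, -77, 28], [-2, -75, 33], [1, -75, 32], [4, -75, 25], [1, -73, 30], [2, -73, 27], [6, -71, 33], [-3, -70, 29], [-8, -70, 28], [1, -68, 30], [2, -68, 27], [0, -66, 32], [2, -66, 27], [2, -66, 25], [-1, -64, 31], [4, -64, 26], [2, -62, 31], [3, -62, 29], [4, -61, 24], [-4, -59, 29], [1, -59
[... 727 characters left out ...]
5, 52], [7, -15, 46], [4, -14, 47], [-1, -14, 29], [1, -14, 24], [6, -13, 54], [7, -13, 52], [6, -13, 48], [0, -12, 32], [0, -12, 29], [6, -12, 43], [4, -12, 24], [-4, -11, 58], [2, -11, 54], [5, -11, 51], [0, -10, 30], [-3, -10, 30], [0, -9, 27], [5, -9, 56], [-1, -9, 57], [-5, -9, 57], [4, -9, 35], [3, -8, 32], [4, -8, 30], [4, -7, 41], [1, -7, 25], [5, -7, 39], [0, -7, 56], [5, -6, 51], [-7, -6, 56], [4, -6, 31], [6, -5, 44], [2, -5, 23], [3, -4, 55], [0, -4, 56], [2, -4, 35], [3, -4, 33], [-8, -4, 55], [6, -3, 26], [1, -3, 28], [2, -2, 55], [3, -2, 52], [-2, -2, 54], [5, -1, 48], [6, -1, 46], [4, -1, 25]]
15.8 [549.59127404  35.04242496 158.55638423] [-0.04452304 -0.72699016 -0.10994912]
```

The tail is at about 78°, as expected. I'll push it on over.

{"name": "move_arm", "arguments": {
  "steps": [
    [0,0,0,0.0005,0.003,0.001,0],
    [0,0,0,0.0005,0.003,0,0],
    [0,0,0,0.0005,0.003,0,0],
    [0,0,0,0.0003,0.002,0,0],
    [0,0,0,0,0,0,0]
  ]
}}

```text
clock: 16.3
eef_pos: [551.4, 46.4, 159.5]
tool_rot: [-3.141, -0.0, 1.423]
force: [0.4, 0.2, -1.0]
width: 24.8
gripper_force: 59.1
```

```bash
python3 pawl.py | cut -c1-900
```

```text
top [[3, -12, 34], [0, -10, 33], [-1, -7, 34], [2, -7, 34], [-3, -4, 28], [8, -4, 9], [5, -3, 30], [-3, -2, 30], [-4, -2, 13], [-6, -1, 7], [-5, 0, 18], [-6, 2, 7], [8, 2, 20], [2, 3, 24], [-4, 4, 26], [-2, 4, 27], [-6, 5, 19], [0, 5, 35], [8, 6, 15], [-6, 6, 51], [-3, 7, 51], [1, 7, 54], [-1, 7, 52], [4, 7, 55], [-6, 8, 17], [-4, 8, 56], [-2, 9, 56], [1, 9, 56], [-7, 10, 54], [-2, 11, 57], [-8, 12, 58], [3, 12, 57], [-5, 13, 56], [0, 14, 56], [5, 15, 56], [-6, 15, 56], [-1, 16, 57], [2, 17, 58], [-1, 19, 55], [2, 20, 54], [-6, 21, 53], [-8, 26, 6], [-6, 29, 5]]
scene [[0, -84, 33], [5, -84, 29], [5, -84, 26], [5, -82, 31], [3, -82, 27], [2, -80, 32], [2, -79, 27], [3, -78, 33], [3, -77, 30], [4, -77, 25], [0, -75, 31], [4, -75, 29], [0, -73, 31], [2, -73, 30], [3, -72, 25], [7, -71, 31], [0, -71, 31], [1, -69, 33], [3, -68, 31], [2, -68, 24], [-4, -66, 32], [3, -66, 28], [-1, -64, 31], [-5, -64, 31], [2, -63, 25], [3, -62, 31], [6, -62, 28], [3, -60, 31], [-4, -59, 31], [3, -59, 26], [0, -57, 33], [2, -57, 28], [1, -55, 33], [1, -55, 27], [4, -53, 33], [6, -53, 29], [1, -52, 22], [0, -51, 32], [3, -50, 26], [3, -48, 32], [2, -48, 28], [1, -47, 22], [5, -46, 31], [4, -45, 25], [6, -44, 32], [0, -44, 30], [3, -43, 24], [-2, -41, 32], [4, -41, 27], [0, -39, 33], [3, -39, 30], [2, -39, 24], [2, -37, 30], [3, -37, 27], [1, -35, 32], [-4, -35, 31], [3, -34, 24], [3, -32, 27], [-5, -32, 30], [3, -30, 31], [-1, -30, 31], [4, -30, 26], [1, -28, 30], [4,
16.4 [551.36170108  45.91889017 159.54680965] [ 0.45849059  0.93479578 -1.57481243]
```

The weight now sits past upright on the post side (angle about 106°), so the pawl is free. I'll retract and carry the prod to the tile.

{"name": "move_arm", "arguments": {
  "steps": [
    [0,0,0,-0.002,-0.012,0,0],
    [0,0,0,-0.0035,-0.0245,0,0],
    [0,0,0,-0.0035,-0.0245,0,0],
    [0,0,0,-0.0035,-0.0245,0,0],
    [0,0,0,-0.0035,-0.0245,0,0]
  ]
}}

```text
clock: 16.9
eef_pos: [534.8, -66.4, 159.7]
tool_rot: [3.141, 0.001, 1.421]
force: [0.4, -0.3, -1.6]
width: 24.9
gripper_force: 59.1
```

{"name": "move_arm", "arguments": {
  "steps": [
    [0,0,4,-0.025,-0.01,0,0],
    [0,0,4,-0.03,-0.014,-0.02,0],
    [0,0,4,-0.03,-0.014,-0.035,0],
    [0,0,1.8,-0.0025,0,-0.035,0],
    [0,0,0,0,0,-0.02,0]
  ]
}}

```text
clock: 17.4
eef_pos: [445.3, -103.7, 48.2]
tool_rot: [-3.139, -0.0, 1.661]
force: [1.0, -0.0, -0.7]
width: 25.1
gripper_force: 59.3
```

{"name": "move_arm", "arguments": {
  "steps": [
    [0,0,0,0,0,-0.01,0],
    [0,0,0,0,0,0,0],
    [0,0,0,0,0,0,0]
  ]
}}

```text
clock: 17.7
eef_pos: [448.4, -102.7, 40.1]
tool_rot: [3.141, 0.001, 1.663]
force: [0.5, 0.4, -0.8]
width: 24.6
gripper_force: 59.3
```

```bash
python3 look.py c | egrep -v "slot|stand|pivot"; python3 pawl.py | cut -c1-700
```

```text
scene rod_tip (array([435.8,  41.7,  47.8]), 0.64)
scene rod_handle (array([ 451.9, -115.6,   48.1]), 0.93)
scene handle_top (array([504.1, 230.2, 148.5]), 0.97)
scene rod_tip (array([437.3,  41.4,  48.4]), 0.73)
scene rod_handle (array([ 451.3, -112.7,   50.7]), 0.93)
scene handle_top (array([503.9, 227.6, 147.3]), 0.65)
top rod_tip (array([433.1,  44.6,  51.1]), 0.64)
top rod_handle (array([605.5, 286.3, 183.2]), 0.2)
top handle_top (array([508.5, 222.7, 149. ]), 0.71)
top rod_tip (array([436.4,  45.5,  51.6]), 0.43)
top rod_handle (array([572. , 186.6, 140.3]), 0.36)
top handle_top (array([503.7, 226.1, 148.8]), 0.95)
19.1 [ 447.87713104 -102.15162073   39.57142655] [-3.14157990e+00 -3.19320959e-05  1.66325854e+00] [ 0.43343286  0.23449305 -1.01547159]
top [[-1, -7, 0], [6, -6, 4], [-2, -5, 7], [0, -5, 6], [3, -4, 6], [6, -4, 6], [-3, -3, 8], [-4, -1, 12], [5, -1, 6], [1, -1, 14], [-1, 0, 10], [-2, 0, 20], [-1, 1, 30], [-3, 1, 25], [3, 2, 17], [8, 2, 20], [-2, 3, 33], [-4, 4, 27], [-5, 5, 34], [-3, 5, 34], [0, 6, 34], [2, 6, 34], [-6, 7, 50], [5, 7, 48], [-7, 7, 21], [4, 7, 55], [-6, 8, 55], [8, 8, 31], [8, 9, 12], [1, 9, 56], [-7, 11, 53], [-2, 11, 56], [1, 12, 54], [-8, 12, 57], [-5, 13, 55], [0, 15, 54], [2, 15, 56], [-5, 15, 56], [-3, 17, 53], [-6, 18, 57], [-3, 19, 54], [1, 20, 56], [-6, 22, 50], [-8, 26, 4], [-6, 29, 5], [7, 29, 27]]
scene [[-8, -66, 25], [-8, -41, 12], [-8, 3, 18], [1, 4, 23], [-6, 5, 25], [1, 6, 29], [-6, 6, 29], [-7, 9, 46], [-1, 9, 53], [-2, 10, 50], [-1, 12, 53], [1, 12, 49]]
19.2 [ 447.91611824 -102.14406098   39.58967306] [ 1.16261583  0.04664783 -0.41391704]
```

{"name": "move_arm", "arguments": {
  "steps": [
    [0,0,0,0,0,-0.015,0],
    [0,0,0,0,0,-0.009,0],
    [0,0,0,0,0,-0.003,0],
    [0,0,0,0,0,-0.001,0],
    [0,0,0,0,0,0,0]
  ]
}}

```text
clock: 19.7
eef_pos: [447.4, -102.0, 12.0]
tool_rot: [-3.141, -0.001, 1.663]
force: [-1.7, 0.5, 6.7]
width: 24.8
gripper_force: 60.1
```

{"name": "move_arm", "arguments": {
  "steps": [
    [0,0,0,0,0,-0.0005,0],
    [0,0,0,0,0,0,0.035],
    [0,0,0,0,0,0,0.05],
    [0,0,0,0,0,0,0.06],
    [0,0,0,0,0,0,0.06]
  ]
}}

```text
clock: 20.2
eef_pos: [448.0, -102.1, 11.0]
tool_rot: [-3.142, -0.0, 1.663]
force: [-0.6, 0.6, 0.4]
width: 60.2
gripper_force: 0.0
```

{"name": "move_arm", "arguments": {
  "steps": [
    [0,0,0,0,0,0.02,0.06],
    [0,0,0,0,0,0.04,0.06],
    [0,0,0,0,0,0.04,0.06],
    [0,0,0,0,0,0.04,0.06],
    [0,0,0,0,0,0.04,0.06]
  ]
}}

```text
clock: 20.7
eef_pos: [447.4, -102.0, 192.5]
tool_rot: [-3.141, 0.0, 1.663]
force: [1.8, -0.7, -0.6]
width: 60.4
gripper_force: 0.0
```

{"name": "move_arm", "arguments": {
  "steps": [
    [0,0,0,0,0.04,0.02,0],
    [0,0,0,0,0.045,0,0],
    [0,0,0,0,0.045,0,0],
    [0,0,0,0,0.04,0,0],
    [0,0,0,0,0,0,0]
  ]
}}

```text
clock: 21.2
eef_pos: [447.2, 74.3, 210.4]
tool_rot: [-3.14, -0.003, 1.674]
force: [0.0, -0.6, -0.3]
width: 0.0
gripper_force: 0.0
```

```bash
python3 look.py d | egrep -v "slot|stand|pivot"; python3 - <<'E'
import cv2,numpy as np
a=cv2.imread("pics/scene_d_raw.png");b=cv2.imread("pics/top_d_raw.png")
cv2.imwrite("pics/c5.png",np.hstack([cv2.resize(a[100:290,160:430],(400,281)),cv2.resize(b[140:320,90:346],(400,281))]))
E
```

```text
scene rod_tip (array([433. ,  42.6,  22.7]), 0.75)
scene rod_handle (array([ 450.7, -110.6,   21.7]), 0.79)
scene handle_top (array([ 611.3, -338.5,    4.6]), 0.61)
scene rod_tip (array([437. ,  41.4,  19.6]), 0.64)
scene rod_handle (array([ 712.7, -169.1,   -2.3]), 0.7)
scene handle_top (array([503.7, 227.2, 148.5]), 0.64)
top rod_tip (array([433.3,  45.9,  22.9]), 0.67)
top handle_top (array([507.2, 225.3, 150. ]), 0.7)
top rod_tip (array([435. ,  43.6,  20.3]), 0.97)
top rod_handle (array([ 448.7, -120.8,   24.2]), 0.92)
top handle_top (array([507.4, 226.9, 147.2]), 0.59)
22.6 [447.88855843  67.87230538 211.08258566] [ 3.14156838e+00 -3.83197003e-05  1.66333166e+00] [ 0.00993747  0.23366167 -0.16343539]
```

View pics/c5.png

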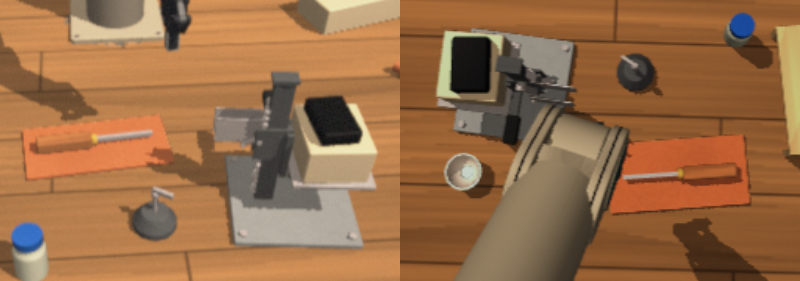

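The prod lies flat and lengthwise on the tile, pawl folded over, brick and charcoal in place. Now the lever.

{"name": "move_arm", "arguments": {
  "steps": [
    [0,0,0,0.013,0.04,0,0],
    [0,0,0,0.013,0.04,0,0],
    [0,0,0,0.013,0.04,0,0],
    [0,0,0,0.013,0.04,0,0],
    [0,0,0,0,0,-0.03,0]
  ]
}}

```text
clock: 23.1
eef_pos: [503.7, 236.0, 182.8]
tool_rot: [3.133, -0.006, 1.673]
force: [-0.2, 0.8, -1.5]
width: 0.1
gripper_force: 0.0
```

{"name": "move_arm", "arguments": {
  "steps": [
    [0,0,0,0,0,-0.015,0],
    [0,0,0,0,0,-0.01,0],
    [0,0,0,0,0,-0.004,0],
    [0,0,0,0,0,-0.002,0],
    [0,0,0,0,0,-0.002,0]
  ]
}}

```text
clock: 23.6
eef_pos: [500.5, 227.7, 148.7]
tool_rot: [3.14, -0.001, 1.663]
force: [-0.2, 0.3, -0.2]
width: 0.2
gripper_force: 0.0
```

{"name": "move_arm", "arguments": {
  "steps": [
    [0,0,0,0,0,-0.002,0],
    [0,0,0,0,0,-0.002,0],
    [0,0,0,0,0,-0.003,0],
    [0,0,0,0,0,-0.003,0],
    [0,0,0,0,0,-0.003,0]
  ]
}}

```text
clock: 24.1
eef_pos: [500.5, 227.8, 136.3]
tool_rot: [3.14, -0.001, 1.663]
force: [-0.9, -0.6, 7.3]
width: -0.4
gripper_force: 3.4
```

{"name": "move_arm", "arguments": {
  "steps": [
    [0,0,0,0,0,-0.004,0],
    [0,0,0,0,0,-0.004,0],
    [0,0,0,0,0,-0.004,0],
    [0,0,0,0,0,-0.004,0],
    [0,0,0,0,0,-0.004,0]
  ]
}}

```text
clock: 24.6
eef_pos: [500.5, 227.8, 116.3]
tool_rot: [3.14, -0.001, 1.663]
force: [-2.0, -0.4, 7.3]
width: 0.2
gripper_force: 3.6
```

{"name": "move_arm", "arguments": {
  "steps": [
    [0,0,0,0,0,-0.004,0],
    [0,0,0,0,0,-0.004,0],
    [0,0,0,0,0,-0.004,0],
    [0,0,0,0,0,-0.004,0],
    [0,0,0,0,0,-0.004,0]
  ]
}}

```text
clock: 25.1
eef_pos: [500.5, 227.8, 96.2]
tool_rot: [3.14, -0.001, 1.663]
force: [-0.6, -1.6, 7.9]
width: -0.3
gripper_force: 3.6
```

{"name": "move_arm", "arguments": {
  "steps": [
    [0,0,0,0,0,-0.002,0],
    [0,0,0,0,0,-0.002,0],
    [0,0,0,0,0,-0.002,0],
    [0,0,0,0,0,0,0]
  ]
}}

```text
clock: 25.5
eef_pos: [500.5, 227.8, 89.9]
tool_rot: [3.14, -0.001, 1.663]
force: [-0.5, -1.5, 3.5]
width: 0.2
gripper_force: 1.8
```

{"name": "move_arm", "arguments": {
  "steps": [
    [0,0,0,0,0,-0.002,0],
    [0,0,0,0,0,-0.002,0],
    [0,0,0,0,0,-0.001,0],
    [0,0,0,0,0,0,0]
  ]
}}

```text
clock: 25.9
eef_pos: [500.5, 227.8, 84.8]
tool_rot: [3.14, -0.001, 1.663]
force: [-0.4, -1.0, 5.1]
width: -0.0
gripper_force: 2.3
```

{"name": "move_arm", "arguments": {
  "steps": [
    [0,0,0,0,0,-0.001,0],
    [0,0,0,0,0,0,0]
  ]
}}

```text
clock: 26.1
eef_pos: [500.5, 227.8, 84.1]
tool_rot: [3.14, -0.001, 1.663]
force: [-1.1, -0.1, 7.7]
width: 0.1
gripper_force: 3.8
```

Continue until the stop shows in the force.

{"name": "move_arm", "arguments": {
  "steps": [
    [0,0,0,0,0,-0.001,0],
    [0,0,0,0,0,0,0]
  ]
}}

```text
clock: 26.3
eef_pos: [500.5, 227.8, 84.0]
tool_rot: [3.14, -0.001, 1.663]
force: [-4.4, -0.9, 16.3]
width: -0.4
gripper_force: 8.1
```

{"name": "move_arm", "arguments": {
  "steps": [
    [0,0,0,0,0,-0.001,0],
    [0,0,0,0,0,0,0]
  ]
}}

```text
clock: 26.5
eef_pos: [500.6, 227.8, 83.9]
tool_rot: [3.14, -0.002, 1.663]
force: [-6.4, -2.2, 23.7]
width: -0.1
gripper_force: 12.3
```

The stop shows at 84.0 mm. I'll back off and check.

{"name": "move_arm", "arguments": {
  "steps": [
    [0,0,0,0,0,0.003,0],
    [0,0,0,0,0,0.02,0],
    [0,0,0,0,0,0.04,0],
    [0,0,0,0,0,0.045,0],
    [0,0,0,0,0,0.045,0]
  ]
}}

```text
clock: 27.0
eef_pos: [499.6, 227.7, 235.5]
tool_rot: [-3.141, 0.0, 1.663]
force: [0.5, 1.6, -0.3]
width: 0.1
gripper_force: 0.0
```

{"name": "move_arm", "arguments": {
  "steps": [
    [0,0,0,-0.02,-0.03,0.02,0],
    [0,0,0,-0.02,-0.03,0,0],
    [0,0,0,-0.01,-0.03,0,0],
    [0,0,0,0,0,0,0]
  ]
}}

```text
clock: 27.4
eef_pos: [448.3, 133.9, 254.7]
tool_rot: [-3.141, -0.0, 1.658]
force: [0.3, 0.2, 1.2]
width: -0.2
gripper_force: 0.0
```

```bash
python3 look.py e | egrep "handle|pivot|tip"; python3 - <<'E'
import cv2,numpy as np
from h import *
print(pp("scene","brick_center"),pp("scene","charcoal_center"),pp("top","dish"),pp("scene","jar"),pp("scene","third_hand"))
a=cv2.imread("pics/scene_e_raw.png");b=cv2.imread("pics/top_e_raw.png")
cv2.imwrite("pics/c6.png",np.hstack([cv2.resize(a[100:290,160:430],(400,281)),cv2.resize(b[140:320,90:346],(400,281))]))
E
```

```text
scene rod_tip (array([436.5,  40.6,  20.4]), 0.94)
scene pawl_pivot (array([568.6, 188.4,  78.7]), 0.64)
scene rod_handle (array([ 451.6, -113.8,   22.4]), 0.86)
scene handle_top (array([503.3, 228.2,  84.6]), 0.96)
scene rod_tip (array([605.3, 290.9, 116.2]), 0.31)
scene pawl_pivot (array([569.1, 189. ,  77.1]), 0.68)
scene rod_handle (array([ 446.3, -113.9,   22.2]), 0.81)
scene handle_top (array([502.9, 227. ,  84.3]), 0.59)
top pawl_pivot (array([570.7, 189.3,  77.7]), 0.97)
top rod_handle (array([ 447.9, -121.1,   20.2]), 0.59)
top rod_tip (array([438.1,  43.8,  21.5]), 0.82)
top pawl_pivot (array([572.3, 190.8,  79.3]), 0.62)
top rod_handle (array([ 450. , -122.2,   22.4]), 0.58)
[(array([609. , 292.6,  69.7]), 0.57)] [(array([607.9, 288.9, 112.6]), 0.67)] [] [(array([ 7.155e+02, -1.671e+02,  6.000e-01]), 0.82)] [(array([633.5,  25.2,   2.7]), 0.82)]
```

View pics/c6.png

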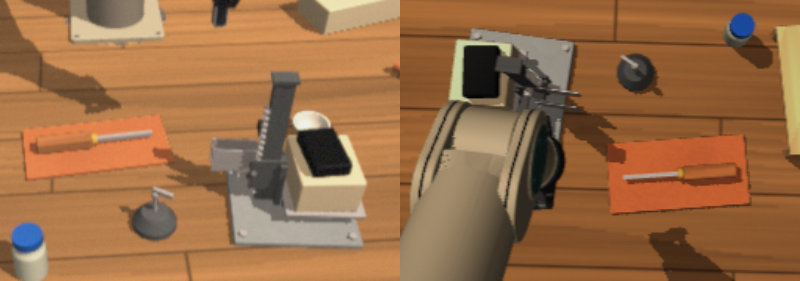

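The platform is at the bottom, with the brick and charcoal on it. The prod is on the tile and the bystanders have not moved.

```bash
python3 -c "
from cell import ctrl
print(ctrl.finish_job())"
```

```text
the job is handed in; nothing more can be done
None
```

I flicked the pawl over with the prod's steel end and it stayed free. I then laid the prod lengthwise on the tile, lowered the platform to its bottom stop with the brick and charcoal still on it, and handed the job in at about 29 s of the 72 s allowed.

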